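Lock a guide bush into the router base

TASK

Set up the router base for template work: take the guide bush with the wide collar out of its rack, set it into the recess of the upturned router base, feeling for the two notches with a light hand until its lugs fall through and the flange lies flush, then twist it clockwise, seen from above, about a quarter turn until the spring latch clicks into the flange, and let go. Never force it: light pressure only, and stop turning once it has clicked. Leave the narrow bush in the rack.

Things in the scene. Friction and masses are not known exactly. Their poses are not given: they have to be found in the camera images.
- wide_bush_grip (a point): steel guide bush to fit, collar up in the rack: the one with the wide collar (30 mm across, 10 mm high, 22 mm bore). Point on its axis half-way up the grip flats: a body 40 mm across, 16 mm high, with two flats 34 mm apart, 21 mm wide. 8 mm under the point is the top of the flange (64 mm across, 4 mm thick). y is square to the flats, x runs through the two lugs, z up. 0.11 to 0.22 kg
- wide_bush: the same bush: origin at its lower end, 28 mm below wide_bush_grip, same axes. From there up: a round pilot, 37 mm diameter, 16 mm long, tapered at the end; on it, 6 to 10 mm up, two opposite lugs, 12 mm wide, reaching 24 mm from the axis (either fits either notch); then the flange, its edge cut with ramps and notches for the latch
- narrow_bush_grip (a point): the other bush, to stay in the rack: alike but for its narrow collar (18 mm across, 10 mm bore); point and axes as on wide_bush_grip. The rack is a plywood board 22 mm thick with two holes 80 mm apart; the flanges lie on it, and which bush stands in which hole varies
- bush_seat (a point): centre of the recess (68 mm wide, 4.5 mm deep) of the router base, on its aluminium floor, 64 mm over the bench; x, y as the base, z up. The floor is a 5 mm ledge with a 39 mm hole and two opposite notches for the lugs (2.5 deg play each way). wide_bush_grip stands 22 mm above this point with the lugs on the ledge (pilot in the hole), 11.8 mm with the flange down
- router_base: upturned router base, fixed: plywood block 124x124x24 mm, casting, round black sub-base 110 mm across; origin 64 mm below bush_seat, same axes. The sub-base is screwed on in curved slots: the line through its notches lies up to 26 deg either side of the x axis, no reading tells where. Lugs through, the bush turns clockwise only; it locks about 80 deg on, with 2 to 3 deg play
- latch (a joint): sprung steel slide in the black rim, 40 deg clockwise of one notch, with a stud 3 mm above the rim. Value: m pushed outwards; 0 when out in the recess (empty, bush just dropped in, bush locked), 0.002 to 0.0035 while the flange's edge, by a ramp 15 to 40 deg after entry, holds it back. Spring 4 to 7 N; turning past it takes 0.05 to 0.2 N m, against the locked stop the torque climbs steeply
Things that resemble listed ones, but are neither listed nor needed, are in the scene too. Leave any yellow look-alike of the wide_bush alone.

How it is judged:
On the way, in this order (a step that is already met when the one before it is completed fails the run):
1. the wide bush has dropped through the notches: its flange is down in the recess, not yet turned (horizontal distance between wide_bush_grip and bush_seat below 0.003 m and z of wide_bush_grip in the frame of bush_seat below 0.0138 m and angle between the x axis of wide_bush_grip and the x axis of bush_seat, either way round below 0.6 rad), for 0.1 s.
2. the bush is turned with its flange down, so that its edge pushes the latch back (horizontal distance between wide_bush_grip and bush_seat below 0.003 m and z of wide_bush_grip in the frame of bush_seat below 0.0138 m and value of joint latch above 0.0018 m), for 0.1 s.
At the end, for the whole second after the job is handed in: the wide bush is flange-down in the recess (within 3 mm of the axis, 2 mm of the floor, upright), turned over 50 degrees from the seat's x axis with the latch snapped home (under 1 mm out), released and at rest; the narrow bush has kept its place (15 mm) (horizontal distance between wide_bush_grip and bush_seat below 0.003 m and z of wide_bush_grip in the frame of bush_seat below 0.0138 m and angle between wide_bush_grip's own z axis and vertical below 0.05 rad and angle between the x axis of wide_bush_grip and the x axis of bush_seat, either way round above 0.87 rad and value of joint latch below 0.001 m and linear speed of wide_bush below 0.02 m/s and distance of narrow_bush_grip from where it was at the start of the episode below 0.015 m); the robot touches nothing.
It fails at once if the bush is forced: pressed or turned against the router base with more than a light hand (all contacts between them added up) (contact force between wide_bush and router_base above 50 N).
It fails at once if the narrow bush is taken out of the rack (distance of narrow_bush_grip from where it was at the start of the episode above 0.015 m).
It also fails if it takes over 72 s, if anything falls off the work surface, if the arm or the gripper's body presses on something with over 40 N, if the wrist force passes 120 N, or if a joint passes its speed limit or range.

ROBOT

A 7-joint arm with a two-finger parallel gripper is mounted at the origin on a cart in front of the work surface, level with it; the furniture and walls round the work are solid. World frame = base frame: x ahead of the robot, y to its left, z up, the work surface at z = 0. Lengths are in m, angles in rad, forces in N, time in s.
With the tool pointing down it reaches from about 0.425 to 0.875 m from the base axis. Payload 4.7 kg.
Tool frame: the origin (TCP) lies on the centre line of the jaws, within the pads' length; the fingertips stand 22 mm ahead of it and the grasp point (between the pads) lies 3 mm ahead of it (ctrl.tcp_to_tips is the z of the fingertips in the tool frame, in m); z points along the fingers, y is the direction in which the jaws open and shut (so a half turn about z gives the same grasp; the last joint's range is limited). The gripper opens to 87 mm and grips with 3 to 60 N. Pads are 19 mm wide; open, the fingers measure 117 mm over their backs; the gripper's body (75 mm by 190 mm) begins 51 mm behind the grasp point.
Start: joints at [-1.161, 0.321, -0.07, 1.45, 0.023, 1.371, -0.057], TCP at [0.251, 0.6, 0.245] pointing down, gripper open.
Joint ranges: [-2.86, 2.86], [-0.3, 2.09], [-1.38, 1.24], [0.06, 2.45], [-1.56, 4.7], [0.09, 2.05], [-2.69, 2.69]. Speed limits (rad/s): [2.57, 2.57, 3.14, 3.14, 3.14, 3.14, 3.14].

INTERFACE

Orientations are given as a rotation vector (axis times angle).
In Python, from bench import ctrl, cams gives the robot as it stands.
- The arm moves only by the tool move_arm, never from a script. Its argument "deltas" is a list of rows, each an object with "linear": the shift along the tool's x, y, z as a fraction of full scale, a list of three; "turn": the turn, a rotation vector about the tool's x, y, z as a fraction of full scale, a list of three; "claw": the closure, from 0 (fully open) to 1 (shut). In form: [{"linear": [tx, ty, tz], "turn": [wx, wy, wz], "claw": claw}, ...]. A call has 1 to 20 rows; each row shifts and turns the commanded pose from where the row before left it, along the tool's axes as they then stand; what a row does not reach is not made up. Full scale, the value 1, is 0.03 m for a shift and 4 degrees for a turn. A row lasts 1/12 s, in which the tool goes at most 41.7 mm and 7.16 degrees, less where a joint would pass 70% of its speed; a pose out of reach is approached as far as the arm can. A call with a number of a shift or a turn outside -1 to 1 is refused whole. A call with a gripper value outside its range is refused whole. The fingers move at their own pace and stop on an object; "grip_force" is the grip in N (left out, the last holds). Time passes only in rows, so rows that do not move let the fingers close. It gives the time, the measured TCP pose, the force and the opening at its end, in the units of the state.
- ctrl.get_state(): the state, without advancing time (a new reading comes with each control period).
- cams.get_image(name): name is "scene" or "top"; returns a dict with "image" (384x512x3 uint8, red, green, blue), "K" (3x3 intrinsics, pixels), "world_from_camera" (4x4, takes a point from camera to world coordinates). Camera axes: x right, y down, z forward; pixel columns grow to the right and rows downward; lengths in m; the calibration is good to about 2 mm. A picture is of the moment at which its call begins. There is no depth.
- ctrl.close_job(): hands the job in, once; it reports no verdict.
The state is a dict: "time": time; "joint_positions": joint angles; "qd": joint speeds; "joint_torque": joint torques, N m; "position": TCP position; "tool_rot": TCP orientation; "ft_force": force on the tool from outside, world axes, zero at the start; "torque": the same for the moment, N m; "grip_width": opening from 0.0 (shut) to 1.0 (fully open).
Only numpy, scipy, OpenCV 4.12 (cv2) and the standard library are available. Lean on these libraries where they do the work, as an engineer would, in place of code of your own. Each camera call takes 0.05 s, during which the arm holds its last target. There are 200 camera calls.

## Working session

There is one attempt and no reset: what is moved stays moved. The work goes in short steps, Python scripts to look and compute and a tool call to move; the robot and the scene stay as the last step left them, time stands still between calls to the robot, and variables do not carry over. Pictures are saved under pics/ and viewed, about 8 in all and at most 12, crops included, and the job is handed in when it is done.

Besides the shell and the picture viewer there is one more tool, called after "Call:" in YAML: its name, and indented under it one key for each argument. move_arm: Moves the arm, as the interface text tells. Shift numbers are shares of 0.03 m and turn numbers shares of 4 degrees, none past 1 either way. Its arguments: {"type":"object","properties":{"deltas":{"type":"array"},"grip_force":{"type":"number"}},"required":["deltas"]}

```bash
mkdir -p pics; ls
python3 - <<'E'
from bench import ctrl,cams
import cv2,numpy as np
s=ctrl.get_state();print(s)
for n in("scene","top"):
    d=cams.get_image(n);cv2.imwrite(f"pics/{n}0.png",d["image"][:,:,::-1]);print(n,d["K"],d["world_from_camera"])
E
```

```text
pics
{'time': 0.0, 'joint_positions': array([-1.16088655,  0.32178943, -0.07006047,  1.4516698 ,  0.02261176,
        1.37079957, -0.05689988]), 'qd': array([ 7.66896623e-04, -6.86424838e-05,  9.00671618e-04,  2.52127755e-04,
        9.34013449e-04, -7.95816262e-04,  6.15589246e-04]), 'joint_torque': array([-1.54372037e-04, -4.91298366e+01, -4.03978424e-01, -3.12513828e+01,
       -6.37538591e-02,  4.41254396e-02,  1.89172297e-04]), 'position': array([0.25047601, 0.59924814, 0.2434857 ]), 'tool_rot': array([-6.17620683e-01, -3.08002438e+00,  2.92562561e-03]), 'ft_force': array([-0.00634074,  0.21082812, -0.57700102]), 'torque': array([ 0.01281093, -0.05366427, -0.02332192]), 'grip_width': 1.0017997948505588}
scene [[440.36883362   0.         250.57074305]
 [  0.         440.36883362 197.40227685]
 [  0.           0.           1.        ]] [[-0.65023526 -0.46127398  0.60367245 -0.02479838]
 [-0.75957686  0.37860659 -0.52886676  0.79931201]
 [ 0.0153981  -0.80242344 -0.59655639  0.60864408]
 [ 0.          0.          0.          1.        ]]
top [[386.84439235   0.         260.02447123]
 [  0.         386.84439235 190.37689846]
 [  0.           0.           1.        ]] [[-0.00556697 -0.98912612  0.14696436  0.39840554]
 [-0.99994698  0.00677955  0.00775121  0.31866001]
 [-0.00866328 -0.14691342 -0.98911142  0.9079242 ]
 [ 0.          0.          0.          1.        ]]
```

View pics/scene0.png

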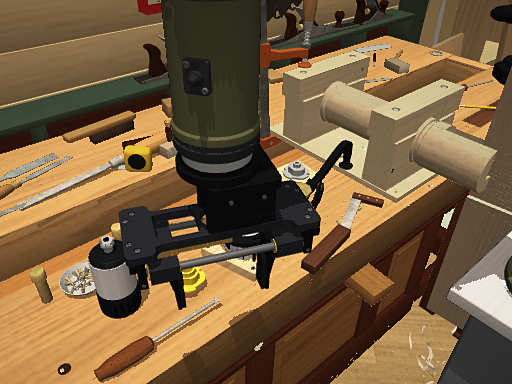

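View pics/top0.png

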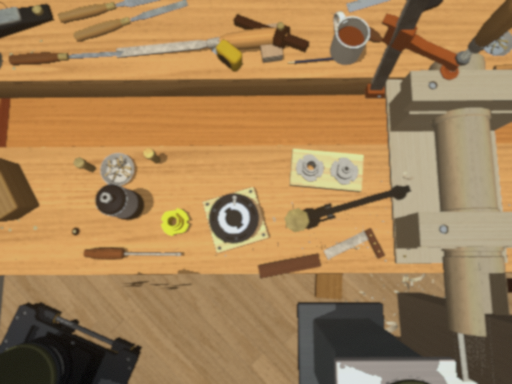

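Scene view: the arm hides the router base, and the rack is partly visible near (296,170). Top view: rack with two steel bushes at (311,167) and (345,171), router base at (236,219), and a yellow look-alike at (175,222). Next is a close crop plus rough positions.

```bash
cat > h.py <<'E'
import numpy as np,cv2
from bench import ctrl,cams
def px2w(d,u,v,z):
    T=d["world_from_camera"];r=T[:3,:3]@np.linalg.inv(d["K"])@[u,v,1];o=T[:3,3]
    return o+r*(z-o[2])/r[2]
def w2px(d,p):
    T=d["world_from_camera"];c=d["K"]@(T[:3,:3].T@(np.array(p)-T[:3,3]));return c[:2]/c[2]
E
python3 - <<'E'
from h import *
d=cams.get_image("top");im=d["image"][:,:,::-1]
a=cv2.resize(im[140:200,283:383],(800,480),interpolation=cv2.INTER_CUBIC)
b=cv2.resize(im[180:260,190:290],(700,560),interpolation=cv2.INTER_CUBIC)
cv2.imwrite("pics/a.png",np.hstack([cv2.resize(a,(480,288)),np.zeros((288,10,3),np.uint8),cv2.resize(b,(310,288))]) if 0 else a)
cv2.imwrite("pics/b.png",b)
for u,v,z in [(311,167,.05),(345,171,.05),(236,219,.066),(175,222,.05),(400,190,.0),(297,218,.0)]: print(u,v,px2w(d,u,v,z).round(4))
E
```

```text
311 167 [0.5785 0.2099 0.05  ]
345 171 [0.5687 0.1335 0.05  ]
236 219 [0.4608 0.3779 0.066 ]
175 222 [0.4562 0.5145 0.05  ]
400 190 [ 0.5319 -0.0054  0.    ]
297 218 [0.4672 0.2394 0.    ]
```

View pics/a.png

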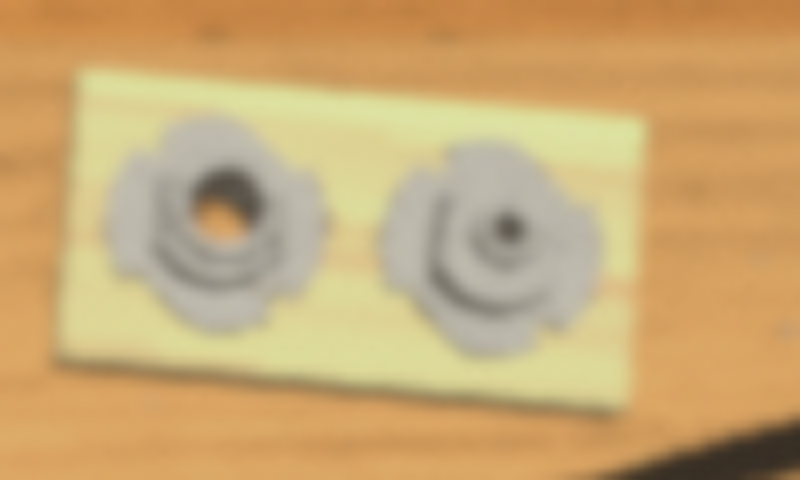

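View pics/b.png

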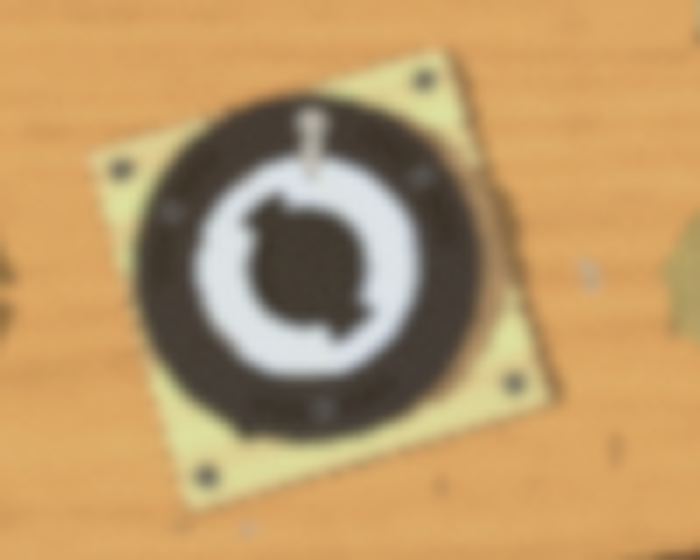

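Crop a: the left bush (bore centre about crop (226,205), px (311,166)) has the large bore and wide collar, so it is the one to take. The right one (px ~(346,168)) is the narrow one to leave. The yellow piece at (175,222) is a decoy. Crop b: router base, hole centre crop (306,265), notches at about (265,212) and (347,320), latch stud at about (313,125). Next I'll measure centres and angles.

```bash
cat >> h.py <<'E'
def prof(d,c,z,fn,rs,n=72):
    "per world angle, radius where fn(pixel) first flips along rs (decided by rs order)"
    out=[]
    for k in range(n):
        a=2*np.pi*k/n
        P=np.array([w2px(d,[c[0]+r*np.cos(a),c[1]+r*np.sin(a),z]) for r in rs],np.float32)
        col=cv2.remap(d["image"],P[None,:,0],P[None,:,1],cv2.INTER_LINEAR)[0].astype(float)
        f=fn(col);i=np.argmax(f);out.append(rs[i] if f.any() else np.nan)
    return np.array(out)
E
python3 - <<'E'
from h import *
d=cams.get_image("top")
sat=lambda c:(c.max(1)-c.min(1))
def circ(c,z,fn,rs,q,it=4):
    for _ in range(it):
        p=prof(d,c,z,fn,rs);a=np.arange(72)*2*np.pi/72
        ok=np.isfinite(p)&(abs(p-np.nanquantile(p,q))<.003)
        M=np.c_[np.cos(a),np.sin(a),np.ones(72)][ok];s=np.linalg.lstsq(M,p[ok],rcond=None)[0]
        c=np.array(c[:2])+s[:2]
    return c,s[2],p
for nm,g in(("wide",(.578,.21)),("nar",(.568,.133))):
    c,r,p=circ(g,.026,lambda c:sat(c)>45,np.arange(.022,.042,.0005),.7)
    print(nm,c.round(4),r.round(4));print((p*1e3).round(0).astype(int).tolist())
lum=lambda c:c.mean(1)
c,r,p=circ((.461,.378),.064,lambda c:lum(c)>130,np.arange(.010,.03,.0005),.4);print("hole",c.round(4),r.round(4));print((p*1e3).round(1).tolist())
c2,r,p=circ((.461,.378),.0685,lambda c:lum(c)<130,np.arange(.026,.045,.0005),.5);print("recess",c2.round(4),r.round(4));print((p*1e3).round(0).tolist())
c3,r,p=circ((.461,.378),.0685,lambda c:lum(c)>110,np.arange(.046,.065,.0005),.4);print("disc",c3.round(4),r.round(4))
print(px2w(d,311.25,165.6,.052))
# block corners z=.024
for u,v in [(90,155),(445,50),(555,402),(190,508)]:print(px2w(d,190+u/7,180+v/7,.024).round(4))
E
```

```text
wide [0.5825 0.2105] 0.0319
[33, 33, 33, 33, 33, 32, 31, 29, 30, 32, 33, 33, 33, 33, 33, 32, 32, 32, 32, 32, 32, 32, 33, 32, 30, 29, 28, 28, 28, 28, 29, 30, 30, 31, 32, 32, 33, 33, 33, 32, 32, 32, 30, 29, 29, 31, 32, 32, 32, 32, 32, 32, 32, 33, 33, 33, 33, 33, 33, 33, 32, 29, 28, 28, 28, 29, 29, 30, 31, 32, 33, 33]
nar [0.5745 0.1314] 0.032
[34, 34, 34, 34, 32, 29, 29, 31, 32, 33, 33, 33, 33, 33, 33, 32, 32, 32, 32, 32, 32, 32, 32, 29, 28, 27, 27, 27, 28, 28, 29, 30, 31, 32, 32, 32, 32, 32, 32, 32, 31, 30, 28, 28, 31, 32, 32, 32, 32, 32, 32, 32, 33, 33, 33, 33, 33, 33, 33, 32, 30, 29, 29, 29, 29, 30, 31, 32, 33, 34, 34, 34]
hole [0.462  0.3812] 0.0184
[20.5, 21.0, 21.5, 21.5, 22.5, 25.0, 28.0, 29.0, 29.0, 29.0, 28.5, 26.5, 23.5, 22.5, 22.0, 22.0, 22.0, 22.0, 21.5, 21.0, 21.0, 20.5, 20.5, 20.0, 19.5, 19.5, 19.0, 18.5, 18.0, 17.5, 17.5, 17.0, 16.5, 16.5, 16.0, 16.0, 15.5, 16.5, 17.5, 19.5, 21.0, 21.0, 20.5, 20.5, 20.5, 20.5, 20.0, 18.0, 16.0, 15.0, 14.5, 14.5, 14.5, 14.5, 14.5, 14.5, 15.0, 15.0, 15.5, 15.5, 16.0, 16.5, 17.0, 17.0, 17.5, 18.0, 18.5, 18.5, 19.0, 19.5, 20.0, 20.0]
recess [0.4639 0.3832] 0.035
[nan, 36.0, 35.0, 35.0, 35.0, 35.0, 34.0, 34.0, 34.0, 34.0, 35.0, 35.0, 35.0, 35.0, 35.0, 35.0, 35.0, 36.0, 36.0, 36.0, 36.0, 35.0, 35.0, 35.0, 35.0, 35.0, 34.0, 34.0, 35.0, 36.0, 36.0, 36.0, 36.0, 35.0, 35.0, 34.0, 34.0, 34.0, 34.0, 35.0, 36.0, 36.0, 35.0, 35.0, 35.0, 35.0, 35.0, 35.0, 35.0, 34.0, 35.0, 35.0, 35.0, 35.0, 35.0, 35.0, 35.0, 35.0, 36.0, 36.0, 35.0, 35.0, 35.0, 34.0, 35.0, 35.0, 35.0, 35.0, 35.0, 35.0, 35.0, nan]
disc [0.4638 0.3824] 0.0543
[0.58129216 0.20949766 0.052     ]
[0.5033 0.4574 0.024 ]
[0.5374 0.3405 0.024 ]
[0.4217 0.3052 0.024 ]
[0.3884 0.4232 0.024 ]
```

Call:
move_arm:
  deltas:
    - {"linear":[-0.95,-0.481,0],"turn":[0,0,0],"claw":0}
    - {"linear":[-0.95,-0.481,0],"turn":[0,0,0],"claw":0}
    - {"linear":[-0.95,-0.481,0],"turn":[0,0,0],"claw":0}
    - {"linear":[-0.95,-0.481,0],"turn":[0,0,0],"claw":0}
    - {"linear":[-0.95,-0.481,0],"turn":[0,0,0],"claw":0}
    - {"linear":[-0.95,-0.481,0],"turn":[0,0,0],"claw":0}
    - {"linear":[-0.95,-0.481,0],"turn":[0,0,0],"claw":0}
    - {"linear":[-0.95,-0.481,0],"turn":[0,0,0],"claw":0}
    - {"linear":[-0.95,-0.481,0],"turn":[0,0,0],"claw":0}
    - {"linear":[-0.95,-0.481,0],"turn":[0,0,0],"claw":0}
    - {"linear":[-0.95,-0.481,0],"turn":[0,0,0],"claw":0}
    - {"linear":[-0.95,-0.481,0],"turn":[0,0,0],"claw":0}
    - {"linear":[-0.95,-0.481,0],"turn":[0,0,0],"claw":0}
    - {"linear":[-0.95,-0.481,0],"turn":[0,0,0],"claw":0}
    - {"linear":[-0.95,-0.481,0],"turn":[0,0,0],"claw":0}
    - {"linear":[-0.95,-0.481,0],"turn":[0,0,0],"claw":0}
    - {"linear":[0,0,0],"turn":[0,0,-0.98],"claw":0}
    - {"linear":[0,0,0],"turn":[0,0,-0.98],"claw":0}
    - {"linear":[0,0,0],"turn":[0,0,-0.98],"claw":0}
    - {"linear":[0,0,0],"turn":[0,0,-0.98],"claw":0}
  grip_force: 25

```text
time: 1.87
position: [0.5823, 0.2107, 0.2442]
tool_rot: [-0.187, -3.135, 0.0]
ft_force: [0.8, -0.1, 0.2]
grip_width: 0.999
```

```bash
cat >> h.py <<'E'
from scipy.spatial.transform import Rotation as R
def st():
    s=ctrl.get_state();M=R.from_rotvec(s["tool_rot"]).as_matrix()
    print("t%.2f"%s["time"],"p",s["position"].round(4),"jaw %.1f"%np.degrees(np.arctan2(M[1,1],M[0,1])),"z",M[:,2].round(3),"F",s["ft_force"].round(1),"T",s["torque"].round(2),"w",round(float(s["grip_width"])*87,1),"j",s["joint_positions"].round(2))
    return s,M
def to(x,y,z=None):
    s,M=st();p=s["position"];g=np.array([x,y,p[2] if z is None else z])
    print("units xyz",(M.T@(g-p)/.03).round(3))
E
python3 - <<'E'
from h import *
to(.582,.210,.14)
d=cams.get_image("scene");cv2.imwrite("pics/s1.png",d["image"][:,:,::-1])
for n,p in(("wide",(.582,.21,.052)),("hf",(.5,.15,.0)),("seat",(.4638,.3826,.064))):print(n,w2px(d,p).round(0))
E
```

```text
t1.87 p [0.5823 0.2107 0.2442] jaw 83.2 z [-0.001 -0.    -1.   ] F [ 0.8 -0.1  0.2] T [ 0.02 -0.03 -0.03] w 86.9 j [-0.56  0.25  0.21  1.54 -0.05  1.35  1.1 ]
units xyz [ 0.007 -0.023  3.473]
wide [270. 173.]
hf [312. 198.]
seat [246. 226.]
```

View pics/s1.png

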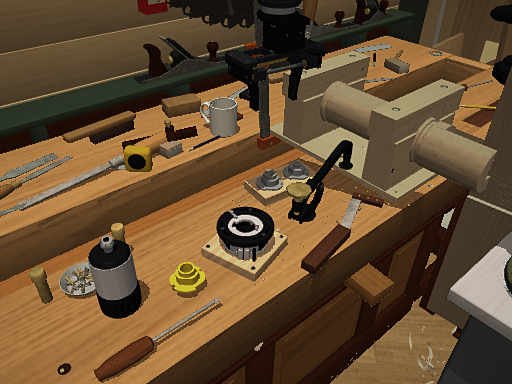

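Scene view: the arm is over the rack, and the wide bush is at (268,176), matching its prediction. The router base is at (245,228). A black holdfast stands beside the rack from (300,215) to (345,150). I'll triangulate its height.

Run:
```python
from h import *
a=cams.get_image("top");b=cams.get_image("scene")
def tri(p,q):
    o=[];r=[]
    for d,(u,v) in((a,p),(b,q)):
        T=d["world_from_camera"];x=T[:3,:3]@np.linalg.inv(d["K"])@[u,v,1];o.append(T[:3,3]);r.append(x)
    s=np.linalg.lstsq(np.c_[r[0],-r[1]],o[1]-o[0],rcond=None)[0];A=o[0]+s[0]*r[0];B=o[1]+s[1]*r[1];print(((A+B)/2).round(3),np.linalg.norm(A-B).round(4))
tri((297,218),(300,188));tri((403,191),(345,150));tri((405,190),(350,160))
```

```text
[0.458 0.246 0.094] 0.0042
[0.522 0.014 0.067] 0.0063
[ 0.526 -0.009  0.028] 0.0056
```

Call:
move_arm:
  deltas:
    - {"linear":[0,0,0.9],"turn":[0,0,-0.95],"claw":0}
    - {"linear":[0,0,0.9],"turn":[0,0,0],"claw":0}
    - {"linear":[0,0,0.9],"turn":[0,0,0],"claw":0}
    - {"linear":[0,0,0.9],"turn":[0,0,0],"claw":0}
    - {"linear":[0,0,0.9],"turn":[0,0,0],"claw":0}
    - {"linear":[0,0,0.9],"turn":[0,0,0],"claw":0}
    - {"linear":[0,0,0.85],"turn":[0,0,0],"claw":0}
    - {"linear":[0,0,0],"turn":[0,0,0],"claw":0}
    - {"linear":[0,0,0],"turn":[0,0,0],"claw":0}

```text
time: 2.77
position: [0.5813, 0.2106, 0.056]
tool_rot: [-0.089, -3.137, 0.002]
ft_force: [0.8, -0.5, -0.2]
grip_width: 0.996
```

Run:
```python
from h import *
to(.582,.210,.050)
```

```text
t2.77 p [0.5813 0.2106 0.056 ] jaw 86.7 z [-0.003 -0.001 -1.   ] F [ 0.8 -0.5 -0.2] T [0.02 0.01 0.06] w 86.6 j [-0.54  0.41  0.19  1.74 -0.09  1.01  1.19]
units xyz [-0.026 -0.017  0.199]
```

Call:
move_arm:
  deltas:
    - {"linear":[-0.02,0,0.1],"turn":[0,0,0],"claw":0.3}
    - {"linear":[0,0,0.07],"turn":[0,0,0],"claw":0.5}
    - {"linear":[0,0,0],"turn":[0,0,0],"claw":0.8}
    - {"linear":[0,0,0],"turn":[0,0,0],"claw":1}
    - {"linear":[0,0,0],"turn":[0,0,0],"claw":1}
    - {"linear":[0,0,0],"turn":[0,0,0],"claw":1}
    - {"linear":[0,0,0],"turn":[0,0,0],"claw":1}
    - {"linear":[0,0,0],"turn":[0,0,0],"claw":1}
    - {"linear":[0,0,0],"turn":[0,0,0],"claw":1}
    - {"linear":[0,0,0],"turn":[0,0,0],"claw":1}
  grip_force: 25

```text
time: 3.6
position: [0.583, 0.2109, 0.052]
tool_rot: [0.088, 3.14, 0.0]
ft_force: [0.4, -0.7, 1.4]
grip_width: 0.394
```

Run:
```python
from h import *
st()
```

```text
t3.60 p [0.583  0.2109 0.052 ] jaw 86.8 z [ 0.  0. -1.] F [ 0.4 -0.7  1.4] T [0.03 0.05 0.01] w 34.3 j [-0.54  0.42  0.19  1.74 -0.09  1.    1.19]
```

Call:
move_arm:
  deltas:
    - {"linear":[0,0,-0.3],"turn":[0,0,0],"claw":1}
    - {"linear":[0,0,-0.6],"turn":[0,0,0],"claw":1}
    - {"linear":[0,0,-0.8],"turn":[0,0,0],"claw":1}
    - {"linear":[0,0,-0.8],"turn":[0,0,0],"claw":1}
    - {"linear":[0,0,-0.8],"turn":[0,0,0],"claw":1}
    - {"linear":[0,0,0],"turn":[0,0,-0.9],"claw":1}
    - {"linear":[0,0,0],"turn":[0,0,-0.9],"claw":1}
    - {"linear":[0,0,0],"turn":[0,0,-0.9],"claw":1}
    - {"linear":[0,0,0],"turn":[0,0,-0.9],"claw":1}
    - {"linear":[0,0,0],"turn":[0,0,-0.9],"claw":1}
    - {"linear":[0,0,0],"turn":[0,0,-0.9],"claw":1}
    - {"linear":[0,0,0],"turn":[0,0,-0.9],"claw":1}
    - {"linear":[0,0,0],"turn":[0,0,-0.9],"claw":1}
    - {"linear":[0,0,0],"turn":[0,0,-0.9],"claw":1}
    - {"linear":[0,0,0],"turn":[0,0,-0.9],"claw":1}
    - {"linear":[0,0,0],"turn":[0,0,0],"claw":1}

```text
time: 4.93
position: [0.5828, 0.2107, 0.1512]
tool_rot: [0.889, -3.013, 0.0]
ft_force: [-0.6, 0.6, -1.6]
grip_width: 0.389
```

Run:
```python
from h import *
to(.4638,.3826)
```

```text
t4.93 p [0.5828 0.2107 0.1512] jaw 122.9 z [-0. -0. -1.] F [-0.6  0.6 -1.6] T [ 0.11  0.07 -0.  ] w 33.8 j [-0.48  0.31  0.11  1.65 -0.04  1.18  1.78]
units xyz [2.200e-01 6.965e+00 1.000e-03]
```

Call:
move_arm:
  deltas:
    - {"linear":[0.027,0.5,0],"turn":[0,0,0],"claw":1}
    - {"linear":[0.027,0.92,0],"turn":[0,0,0],"claw":1}
    - {"linear":[0.027,0.92,0],"turn":[0,0,0],"claw":1}
    - {"linear":[0.027,0.92,0],"turn":[0,0,0],"claw":1}
    - {"linear":[0.027,0.92,0],"turn":[0,0,0],"claw":1}
    - {"linear":[0.027,0.92,0],"turn":[0,0,0],"claw":1}
    - {"linear":[0.027,0.92,0],"turn":[0,0,0],"claw":1}
    - {"linear":[0.027,0.5,0],"turn":[0,0,0],"claw":1}
    - {"linear":[0,0.44,0],"turn":[0,0,0],"claw":1}
    - {"linear":[0,0,0],"turn":[0,0,-0.75],"claw":1}
    - {"linear":[0,0,0],"turn":[0,0,-0.75],"claw":1}
    - {"linear":[0,0,0],"turn":[0,0,0],"claw":1}
    - {"linear":[0,0,0],"turn":[0,0,0],"claw":1}

```text
time: 6.02
position: [0.4649, 0.3823, 0.151]
tool_rot: [-1.039, 2.965, -0.001]
ft_force: [0.4, -0.3, -2.1]
grip_width: 0.39
```

Run:
```python
from h import *
to(.4638,.3826,.105)
a=cams.get_image("top");b=cams.get_image("scene")
A=a["image"][150:240,180:300,::-1];u,v=w2px(b,(.464,.383,.09)).astype(int);B=b["image"][v-50:v+50,u-60:u+60,::-1]
cv2.imwrite("pics/c.png",np.vstack([cv2.resize(A,(400,300),interpolation=2),cv2.resize(B,(360,300),interpolation=2).copy()if 0 else cv2.resize(B,(400,300),interpolation=2)]));print(u,v)
```

```text
t6.02 p [0.4649 0.3823 0.151 ] jaw 128.6 z [ 0. -0. -1.] F [ 0.4 -0.3 -2.1] T [0.07 0.06 0.04] w 33.9 j [-0.72  0.28 -0.01  1.69  0.    1.17  1.51]
units xyz [0.021 0.032 1.534]
245 215
```

View pics/c.png

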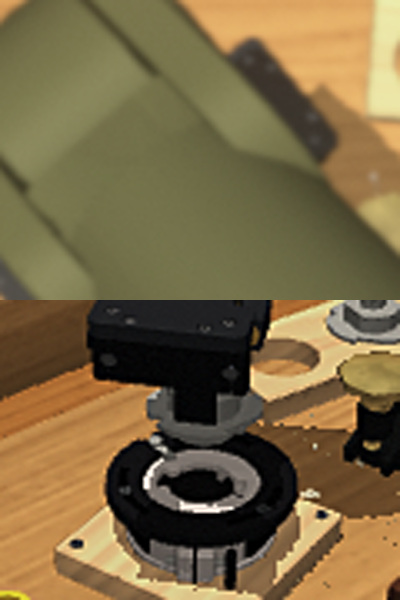

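Scene crop: the bush hangs level over the recess, and its notches show at about (160,465) and (240,485). The top view is hidden by the arm. Next I lower to just above the hole.

Call:
move_arm:
  deltas:
    - {"linear":[0.01,0.02,0.6],"turn":[0,0,0],"claw":1}
    - {"linear":[0,0,0.5],"turn":[0,0,0],"claw":1}
    - {"linear":[0,0,0.15],"turn":[0,0,0],"claw":1}
    - {"linear":[0,0,0],"turn":[0,0,0],"claw":1}
    - {"linear":[0,0,0],"turn":[0,0,0],"claw":1}

```text
time: 6.53
position: [0.4641, 0.3831, 0.1137]
tool_rot: [-1.042, 2.964, -0.0]
ft_force: [0.5, 0.4, -1.0]
grip_width: 0.388
```

Run:
```python
from h import *
st()
b=cams.get_image("scene");st()
B=b["image"][165:265,185:305,::-1]
cv2.imwrite("pics/e.png",cv2.resize(B,(720,600),interpolation=2))
```

```text
t6.53 p [0.4641 0.3831 0.1137] jaw 128.8 z [ 0. -0. -1.] F [ 0.5  0.4 -1. ] T [0.05 0.05 0.02] w 33.8 j [-0.72  0.31 -0.02  1.73  0.01  1.1   1.51]
t6.58 p [0.4644 0.3834 0.1143] jaw 128.8 z [ 0.001  0.001 -1.   ] F [ 0.6 -0.1 -1.5] T [0.08 0.07 0.01] w 33.7 j [-0.72  0.31 -0.02  1.73  0.01  1.1   1.51]
```

View pics/e.png

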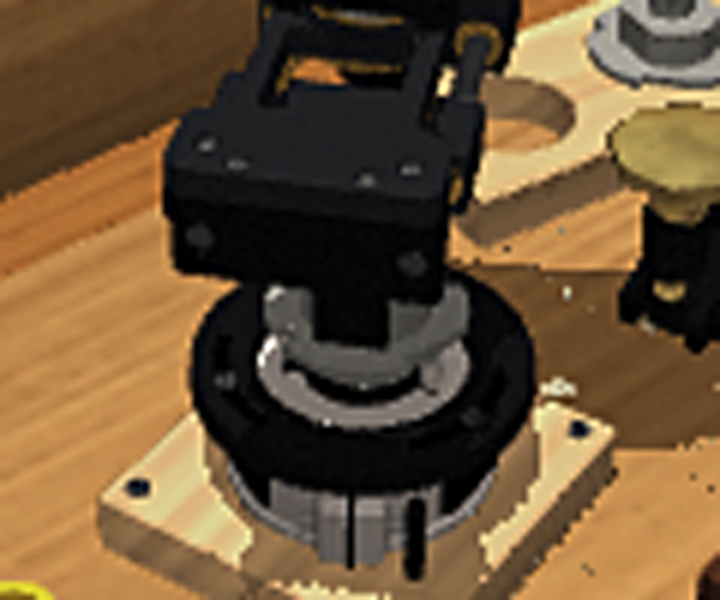

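The bush looks centred over the recess (flange mid at about (367,335), recess mid at about (364,375)). Lowering in millimetre steps.

Call:
move_arm:
  deltas:
    - {"linear":[0,0,0.05],"turn":[0,0,0],"claw":1}
    - {"linear":[0,0,0.05],"turn":[0,0,0],"claw":1}
    - {"linear":[0,0,0.05],"turn":[0,0,0],"claw":1}
    - {"linear":[0,0,0],"turn":[0,0,0],"claw":1}

```text
time: 6.92
position: [0.4637, 0.3831, 0.1089]
tool_rot: [1.043, -2.963, 0.0]
ft_force: [-0.4, -0.6, -1.5]
grip_width: 0.389
```

Call:
move_arm:
  deltas:
    - {"linear":[0,0,0.04],"turn":[0,0,0],"claw":1}
    - {"linear":[0,0,0.04],"turn":[0,0,0],"claw":1}
    - {"linear":[0,0,0],"turn":[0,0,0],"claw":1}

```text
time: 7.17
position: [0.4637, 0.3833, 0.1064]
tool_rot: [-1.044, 2.963, 0.0]
ft_force: [0.3, 0.6, -2.1]
grip_width: 0.394
```

Call:
move_arm:
  deltas:
    - {"linear":[0,0,0.04],"turn":[0,0,0],"claw":1}
    - {"linear":[0,0,0.03],"turn":[0,0,0],"claw":1}
    - {"linear":[0,0,0],"turn":[0,0,0],"claw":1}

```text
time: 7.42
position: [0.4637, 0.3833, 0.1043]
tool_rot: [-1.044, 2.963, 0.0]
ft_force: [0.7, 0.4, -2.1]
grip_width: 0.389
```

Call:
move_arm:
  deltas:
    - {"linear":[0,0,0.03],"turn":[0,0,0],"claw":1}
    - {"linear":[0,0,0.03],"turn":[0,0,0],"claw":1}
    - {"linear":[0,0,0],"turn":[0,0,0],"claw":1}

```text
time: 7.67
position: [0.4637, 0.3834, 0.1025]
tool_rot: [-1.044, 2.963, 0.0]
ft_force: [-0.4, 0.9, -1.6]
grip_width: 0.393
```

Call:
move_arm:
  deltas:
    - {"linear":[0,0,0.03],"turn":[0,0,0],"claw":1}
    - {"linear":[0,0,0.03],"turn":[0,0,0],"claw":1}
    - {"linear":[0,0,0],"turn":[0,0,0],"claw":1}

```text
time: 7.92
position: [0.4637, 0.3833, 0.1007]
tool_rot: [1.044, -2.963, -0.0]
ft_force: [-0.1, 0.6, -2.1]
grip_width: 0.393
```

Call:
move_arm:
  deltas:
    - {"linear":[0,0,0.03],"turn":[0,0,0],"claw":1}
    - {"linear":[0,0,0.03],"turn":[0,0,0],"claw":1}
    - {"linear":[0,0,0],"turn":[0,0,0],"claw":1}

```text
time: 8.17
position: [0.4637, 0.3833, 0.0989]
tool_rot: [-1.044, 2.963, 0.0]
ft_force: [-0.2, 2.4, -2.8]
grip_width: 0.389
```

Call:
move_arm:
  deltas:
    - {"linear":[0,0,0.03],"turn":[0,0,0],"claw":1}
    - {"linear":[0,0,0.03],"turn":[0,0,0],"claw":1}
    - {"linear":[0,0,0],"turn":[0,0,0],"claw":1}

```text
time: 8.42
position: [0.4637, 0.3833, 0.0971]
tool_rot: [-1.044, 2.963, 0.0]
ft_force: [0.4, 1.7, -1.4]
grip_width: 0.391
```

Call:
move_arm:
  deltas:
    - {"linear":[0,0,0.03],"turn":[0,0,0],"claw":1}
    - {"linear":[0,0,0.03],"turn":[0,0,0],"claw":1}
    - {"linear":[0,0,0],"turn":[0,0,0],"claw":1}

```text
time: 8.67
position: [0.4639, 0.3833, 0.0953]
tool_rot: [-1.043, 2.963, 0.0]
ft_force: [-0.1, 2.2, -1.3]
grip_width: 0.39
```

Call:
move_arm:
  deltas:
    - {"linear":[0,0,0.02],"turn":[0,0,0],"claw":1}
    - {"linear":[0,0,0.02],"turn":[0,0,0],"claw":1}
    - {"linear":[0,0,0],"turn":[0,0,0],"claw":1}

```text
time: 8.92
position: [0.4639, 0.3833, 0.0943]
tool_rot: [-1.044, 2.963, 0.0]
ft_force: [0.1, 2.0, -1.3]
grip_width: 0.391
```

Call:
move_arm:
  deltas:
    - {"linear":[0,0,0.015],"turn":[0,0,0],"claw":1}
    - {"linear":[0,0,0],"turn":[0,0,0],"claw":1}

```text
time: 9.08
position: [0.4639, 0.3834, 0.0941]
tool_rot: [-1.044, 2.963, 0.0]
ft_force: [0.1, 1.0, -0.7]
grip_width: 0.39
```

Call:
move_arm:
  deltas:
    - {"linear":[0,0,0.015],"turn":[0,0,0],"claw":1}
    - {"linear":[0,0,0],"turn":[0,0,0],"claw":1}

```text
time: 9.25
position: [0.4639, 0.3834, 0.094]
tool_rot: [-1.044, 2.963, 0.0]
ft_force: [-1.6, 1.4, 2.6]
grip_width: 0.388
```

Call:
move_arm:
  deltas:
    - {"linear":[0,0,0.015],"turn":[0,0,0],"claw":1}
    - {"linear":[0,0,0],"turn":[0,0,0],"claw":1}
    - {"linear":[0,0,0],"turn":[0,0,0],"claw":1}

```text
time: 9.5
position: [0.4641, 0.3834, 0.0939]
tool_rot: [-1.043, 2.962, 0.001]
ft_force: [-1.7, 0.7, 5.4]
grip_width: 0.389
```

Flange is down: z 0.0939 against 0.0938 expected, about 6 N. Turning clockwise now.

Call:
move_arm:
  deltas:
    - {"linear":[0,0,-0.01],"turn":[0,0,0.5],"claw":1}
    - {"linear":[0,0,0],"turn":[0,0,0.5],"claw":1}
    - {"linear":[0,0,0],"turn":[0,0,0.5],"claw":1}
    - {"linear":[0,0,0],"turn":[0,0,0.5],"claw":1}
    - {"linear":[0,0,0],"turn":[0,0,0],"claw":1}

```text
time: 9.92
position: [0.4643, 0.3834, 0.094]
tool_rot: [-0.833, 3.028, 0.001]
ft_force: [0.4, 1.2, 3.6]
grip_width: 0.39
```

Run:
```python
from h import *
st()
```

```text
t9.92 p [0.4643 0.3834 0.094 ] jaw 120.8 z [ 0.001  0.001 -1.   ] F [0.4 1.2 3.6] T [ 0.25  0.16 -0.05] w 33.9 j [-0.74  0.33  0.    1.75 -0.    1.06  1.37]
```

Call:
move_arm:
  deltas:
    - {"linear":[0,0,0],"turn":[0,0,0.5],"claw":1}
    - {"linear":[0,0,0],"turn":[0,0,0.5],"claw":1}
    - {"linear":[0,0,0],"turn":[0,0,0.5],"claw":1}
    - {"linear":[0,0,0],"turn":[0,0,0.5],"claw":1}
    - {"linear":[0,0,0],"turn":[0,0,0.5],"claw":1}
    - {"linear":[0,0,0],"turn":[0,0,0.5],"claw":1}
    - {"linear":[0,0,0],"turn":[0,0,0],"claw":1}

```text
time: 10.5
position: [0.4632, 0.384, 0.094]
tool_rot: [0.514, -3.099, -0.002]
ft_force: [-2.4, 1.2, 5.4]
grip_width: 0.39
```

Run:
```python
from h import *
st()
```

```text
t10.50 p [0.4632 0.384  0.094 ] jaw 108.8 z [-0.     0.001 -1.   ] F [-2.4  1.2  5.4] T [0.41 0.55 0.02] w 34.0 j [-0.77  0.33  0.03  1.75 -0.01  1.06  1.17]
```

Call:
move_arm:
  deltas:
    - {"linear":[0,0,0],"turn":[0,0,0.5],"claw":1}
    - {"linear":[0,0,0],"turn":[0,0,0.5],"claw":1}
    - {"linear":[0,0,0],"turn":[0,0,0.5],"claw":1}
    - {"linear":[0,0,0],"turn":[0,0,0.5],"claw":1}
    - {"linear":[0,0,0],"turn":[0,0,0],"claw":1}

```text
time: 10.92
position: [0.4631, 0.3843, 0.094]
tool_rot: [0.297, -3.127, -0.002]
ft_force: [-2.4, 1.8, 5.4]
grip_width: 0.386
```

Run:
```python
from h import *
st()
```

```text
t10.92 p [0.4631 0.3843 0.094 ] jaw 100.9 z [-0.     0.001 -1.   ] F [-2.4  1.8  5.4] T [ 0.53  0.73 -0.02] w 33.6 j [-0.78  0.33  0.06  1.75 -0.02  1.06  1.04]
```

Call:
move_arm:
  deltas:
    - {"linear":[0,0,0],"turn":[0,0,0.5],"claw":1}
    - {"linear":[0,0,0],"turn":[0,0,0.5],"claw":1}
    - {"linear":[0,0,0],"turn":[0,0,0.5],"claw":1}
    - {"linear":[0,0,0],"turn":[0,0,0.5],"claw":1}
    - {"linear":[0,0,0],"turn":[0,0,0.5],"claw":1}
    - {"linear":[0,0,0],"turn":[0,0,0.5],"claw":1}
    - {"linear":[0,0,0],"turn":[0,0,0.5],"claw":1}
    - {"linear":[0,0,0],"turn":[0,0,0],"claw":1}

```text
time: 11.58
position: [0.4632, 0.3839, 0.094]
tool_rot: [-0.087, -3.14, -0.001]
ft_force: [-2.5, 1.2, 4.9]
grip_width: 0.387
```

Run:
```python
from h import *
st()
```

```text
t11.58 p [0.4632 0.3839 0.094 ] jaw 86.8 z [-0.001  0.001 -1.   ] F [-2.5  1.2  4.9] T [ 0.34  0.66 -0.06] w 33.7 j [-0.81  0.33  0.09  1.75 -0.04  1.06  0.81]
```

Call:
move_arm:
  deltas:
    - {"linear":[0,0,0],"turn":[0,0,0.5],"claw":1}
    - {"linear":[0,0,0],"turn":[0,0,0.5],"claw":1}
    - {"linear":[0,0,0],"turn":[0,0,0.5],"claw":1}
    - {"linear":[0,0,0],"turn":[0,0,0.5],"claw":1}
    - {"linear":[0,0,0],"turn":[0,0,0.5],"claw":1}
    - {"linear":[0,0,0],"turn":[0,0,0.5],"claw":1}
    - {"linear":[0,0,0],"turn":[0,0,0.5],"claw":1}
    - {"linear":[0,0,0],"turn":[0,0,0],"claw":1}

```text
time: 12.25
position: [0.4632, 0.3838, 0.094]
tool_rot: [-0.469, -3.106, -0.001]
ft_force: [-3.2, 1.5, 6.3]
grip_width: 0.388
```

Run:
```python
from h import *
st()
```

```text
t12.25 p [0.4632 0.3838 0.094 ] jaw 72.8 z [-0.001  0.001 -1.   ] F [-3.2  1.5  6.3] T [ 0.34  0.69 -0.11] w 33.8 j [-0.84  0.33  0.13  1.75 -0.05  1.06  0.57]
```

Call:
move_arm:
  deltas:
    - {"linear":[0,0,0],"turn":[0,0,0.5],"claw":1}
    - {"linear":[0,0,0],"turn":[0,0,0.5],"claw":1}
    - {"linear":[0,0,0],"turn":[0,0,0.5],"claw":1}
    - {"linear":[0,0,0],"turn":[0,0,0.5],"claw":1}
    - {"linear":[0,0,0],"turn":[0,0,0.5],"claw":1}
    - {"linear":[0,0,0],"turn":[0,0,0.5],"claw":1}
    - {"linear":[0,0,0],"turn":[0,0,0.5],"claw":1}
    - {"linear":[0,0,0],"turn":[0,0,0.5],"claw":1}
    - {"linear":[0,0,0],"turn":[0,0,0],"claw":1}

```text
time: 13.0
position: [0.4632, 0.3835, 0.0939]
tool_rot: [-0.897, -3.01, -0.0]
ft_force: [-3.2, 1.0, 7.3]
grip_width: 0.39
```

Run:
```python
from h import *
st()
```

```text
t13.00 p [0.4632 0.3835 0.0939] jaw 56.8 z [-0.001  0.    -1.   ] F [-3.2  1.   7.3] T [ 0.16  0.68 -0.11] w 34.0 j [-0.88  0.33  0.17  1.75 -0.07  1.06  0.31]
```

Call:
move_arm:
  deltas:
    - {"linear":[0,0,0],"turn":[0,0,0.4],"claw":1}
    - {"linear":[0,0,0],"turn":[0,0,0.4],"claw":1}
    - {"linear":[0,0,0],"turn":[0,0,0],"claw":1}

```text
time: 13.25
position: [0.4635, 0.3829, 0.094]
tool_rot: [-0.982, -2.984, 0.001]
ft_force: [-1.0, -0.6, 5.7]
grip_width: 0.387
```

Run:
```python
from h import *
st()
```

```text
t13.25 p [0.4635 0.3829 0.094 ] jaw 53.6 z [-0.001 -0.    -1.   ] F [-1.  -0.6  5.7] T [-0.15  0.31 -0.37] w 33.7 j [-0.89  0.33  0.18  1.75 -0.07  1.06  0.25]
```

Call:
move_arm:
  deltas:
    - {"linear":[0,0,0],"turn":[0,0,0.2],"claw":1}
    - {"linear":[0,0,0],"turn":[0,0,0],"claw":1}

```text
time: 13.42
position: [0.464, 0.3828, 0.094]
tool_rot: [-1.003, -2.977, 0.0]
ft_force: [-1.7, -1.1, 6.2]
grip_width: 0.391
```

Run:
```python
from h import *
st()
b=cams.get_image("scene");st()
cv2.imwrite("pics/f.png",cv2.resize(b["image"][165:265,185:305,::-1],(720,600),interpolation=2))
```

```text
t13.42 p [0.464  0.3828 0.094 ] jaw 52.8 z [-0. -0. -1.] F [-1.7 -1.1  6.2] T [-0.04  0.4  -0.4 ] w 34.0 j [-0.89  0.34  0.18  1.75 -0.07  1.06  0.24]
t13.47 p [0.464  0.3828 0.094 ] jaw 52.8 z [-0. -0. -1.] F [-2.2 -0.3  5.7] T [ 0.04  0.4  -0.32] w 34.2 j [-0.89  0.34  0.18  1.75 -0.07  1.06  0.24]
```

View pics/f.png

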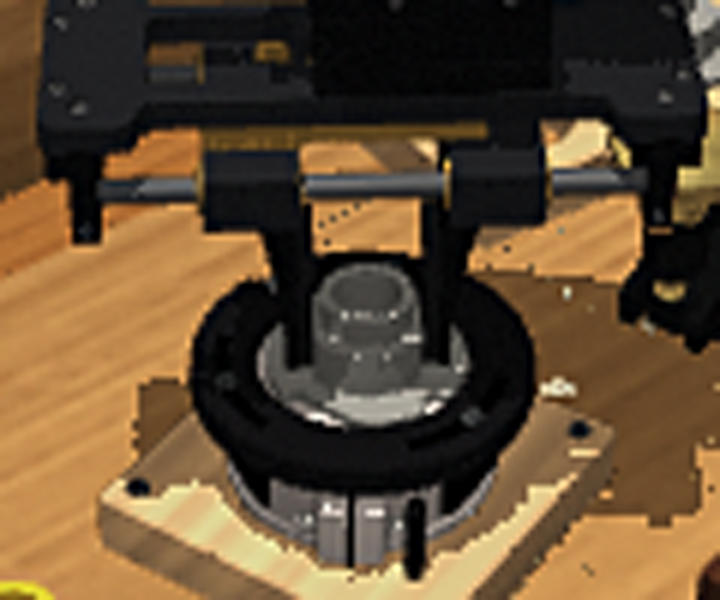

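Scene crop: the bush lies flush in the recess at about (365,385), with fingers on the flats. The stud is hidden behind the left finger. Continuing with small steps and watching the torque.

Call:
move_arm:
  deltas:
    - {"linear":[0,0,0],"turn":[0,0,0.2],"claw":1}
    - {"linear":[0,0,0],"turn":[0,0,0],"claw":1}
    - {"linear":[0,0,0],"turn":[0,0,0],"claw":1}

```text
time: 13.72
position: [0.4641, 0.3828, 0.0939]
tool_rot: [1.022, 2.97, 0.0]
ft_force: [-1.7, 0.7, 6.1]
grip_width: 0.388
```

Run:
```python
from h import *
st()
```

```text
t13.72 p [0.4641 0.3828 0.0939] jaw 52.0 z [ 0. -0. -1.] F [-1.7  0.7  6.1] T [ 0.01  0.33 -0.23] w 33.8 j [-0.89  0.34  0.19  1.75 -0.07  1.06  0.23]
```

Call:
move_arm:
  deltas:
    - {"linear":[0,0,0],"turn":[0,0,0.2],"claw":1}
    - {"linear":[0,0,0],"turn":[0,0,0],"claw":1}
    - {"linear":[0,0,0],"turn":[0,0,0],"claw":1}

```text
time: 13.97
position: [0.4643, 0.3828, 0.0939]
tool_rot: [1.042, 2.963, 0.0]
ft_force: [-0.5, 0.7, 5.2]
grip_width: 0.386
```

Run:
```python
from h import *
st()
```

```text
t13.97 p [0.4643 0.3828 0.0939] jaw 51.2 z [ 0.001  0.    -1.   ] F [-0.5  0.7  5.2] T [ 0.04  0.24 -0.15] w 33.6 j [-0.89  0.34  0.19  1.75 -0.07  1.06  0.21]
```

Call:
move_arm:
  deltas:
    - {"linear":[0,0,0],"turn":[0,0,0.2],"claw":1}
    - {"linear":[0,0,0],"turn":[0,0,0],"claw":1}
    - {"linear":[0,0,0],"turn":[0,0,0],"claw":1}

```text
time: 14.22
position: [0.4644, 0.3829, 0.094]
tool_rot: [1.063, 2.956, 0.001]
ft_force: [-1.3, 0.7, 5.5]
grip_width: 0.389
```

Run:
```python
from h import *
st()
```

```text
t14.22 p [0.4644 0.3829 0.094 ] jaw 50.4 z [ 0.001  0.    -1.   ] F [-1.3  0.7  5.5] T [ 0.05  0.17 -0.07] w 33.8 j [-0.89  0.34  0.19  1.75 -0.07  1.06  0.2 ]
```

Call:
move_arm:
  deltas:
    - {"linear":[0,0,0],"turn":[0,0,0.2],"claw":1}
    - {"linear":[0,0,0],"turn":[0,0,0],"claw":1}
    - {"linear":[0,0,0],"turn":[0,0,0],"claw":1}

```text
time: 14.47
position: [0.4645, 0.383, 0.094]
tool_rot: [1.084, 2.948, 0.001]
ft_force: [-0.9, 0.6, 4.9]
grip_width: 0.387
```

Run:
```python
from h import *
st()
```

```text
t14.47 p [0.4645 0.383  0.094 ] jaw 49.6 z [ 0.001  0.    -1.   ] F [-0.9  0.6  4.9] T [ 0.03  0.12 -0.04] w 33.7 j [-0.9   0.34  0.19  1.75 -0.07  1.06  0.19]
```

Call:
move_arm:
  deltas:
    - {"linear":[0,0,0],"turn":[0,0,0.2],"claw":1}
    - {"linear":[0,0,0],"turn":[0,0,0],"claw":1}
    - {"linear":[0,0,0],"turn":[0,0,0],"claw":1}

```text
time: 14.72
position: [0.4645, 0.3829, 0.0939]
tool_rot: [1.104, 2.94, 0.001]
ft_force: [-0.1, 0.6, 5.6]
grip_width: 0.388
```

Run:
```python
from h import *
st()
```

```text
t14.72 p [0.4645 0.3829 0.0939] jaw 48.8 z [ 0.001  0.    -1.   ] F [-0.1  0.6  5.6] T [0.03 0.18 0.03] w 33.8 j [-0.9   0.34  0.19  1.75 -0.07  1.06  0.17]
```

Call:
move_arm:
  deltas:
    - {"linear":[0,0,0],"turn":[0,0,0.2],"claw":1}
    - {"linear":[0,0,0],"turn":[0,0,0],"claw":1}
    - {"linear":[0,0,0],"turn":[0,0,0],"claw":1}

```text
time: 14.97
position: [0.4646, 0.3829, 0.0939]
tool_rot: [1.125, 2.932, 0.001]
ft_force: [-0.5, 1.4, 4.9]
grip_width: 0.387
```

Run:
```python
from h import *
st()
```

```text
t14.97 p [0.4646 0.3829 0.0939] jaw 48.0 z [ 0.001  0.    -1.   ] F [-0.5  1.4  4.9] T [ 0.01  0.04 -0.01] w 33.7 j [-0.9   0.34  0.2   1.75 -0.07  1.06  0.16]
```

Call:
move_arm:
  deltas:
    - {"linear":[0,0,0],"turn":[0,0,0.2],"claw":1}
    - {"linear":[0,0,0],"turn":[0,0,0],"claw":1}
    - {"linear":[0,0,0],"turn":[0,0,0],"claw":1}

```text
time: 15.22
position: [0.4646, 0.383, 0.094]
tool_rot: [1.145, 2.924, 0.001]
ft_force: [0.0, 1.1, 4.9]
grip_width: 0.387
```

Run:
```python
from h import *
st()
```

```text
t15.22 p [0.4646 0.383  0.094 ] jaw 47.2 z [ 0.001  0.    -1.   ] F [0.  1.1 4.9] T [ 0.04  0.1  -0.06] w 33.7 j [-0.9   0.34  0.2   1.75 -0.07  1.06  0.15]
```

Low side load and zero torque are consistent with the click having happened at about 75–79°. Releasing and looking.

Call:
move_arm:
  deltas:
    - {"linear":[0,0,-0.005],"turn":[0,0,0],"claw":0.5}
    - {"linear":[0,0,0],"turn":[0,0,0],"claw":0.45}
    - {"linear":[0,0,0],"turn":[0,0,0],"claw":0.45}
    - {"linear":[0,0,0],"turn":[0,0,0],"claw":0.45}
    - {"linear":[0,0,-0.2],"turn":[0,0,0],"claw":0.45}
    - {"linear":[0,0,-0.6],"turn":[0,0,0],"claw":0.45}
    - {"linear":[0,0,-0.9],"turn":[0,0,0],"claw":0.4}
    - {"linear":[0,0,-0.9],"turn":[0,0,0],"claw":0.4}
    - {"linear":[0,0,-0.9],"turn":[0,0,0],"claw":0.4}

```text
time: 15.97
position: [0.4636, 0.3828, 0.1996]
tool_rot: [-1.146, -2.925, 0.001]
ft_force: [1.7, 0.9, -0.0]
grip_width: 0.594
```

Run:
```python
from h import *
to(.30,.56)
```

```text
t15.97 p [0.4636 0.3828 0.1996] jaw 47.2 z [-0.    -0.001 -1.   ] F [ 1.7  0.9 -0. ] T [-0.05 -0.05 -0.02] w 51.7 j [-0.91  0.24  0.21  1.65 -0.05  1.26  0.13]
units xyz [ 8.016e+00  6.280e-01 -2.000e-03]
```

Call:
move_arm:
  deltas:
    - {"linear":[0.9,0.07,0],"turn":[0,0,0],"claw":0.4}
    - {"linear":[0.9,0.07,0],"turn":[0,0,0],"claw":0.4}
    - {"linear":[0.9,0.07,0],"turn":[0,0,0],"claw":0.4}
    - {"linear":[0.9,0.07,0],"turn":[0,0,0],"claw":0.4}
    - {"linear":[0.9,0.07,0],"turn":[0,0,0],"claw":0.4}
    - {"linear":[0.9,0.07,0],"turn":[0,0,0],"claw":0.4}
    - {"linear":[0.9,0.07,0],"turn":[0,0,0],"claw":0.4}
    - {"linear":[0.9,0.07,0],"turn":[0,0,0],"claw":0.4}

```text
time: 16.63
position: [0.3158, 0.543, 0.1987]
tool_rot: [1.146, 2.925, 0.0]
ft_force: [0.4, 0.2, 0.3]
grip_width: 0.598
```

Run:
```python
from h import *
st()
a=cams.get_image("top");b=cams.get_image("scene")
old=cv2.imread("pics/top0.png")
f=lambda i:cv2.resize(i[185:250,200:270],(400,371),interpolation=2)
B=cv2.resize(b["image"][190:260,205:290,::-1],(400,329),interpolation=2)
top=np.hstack([f(old),f(a["image"][:,:,::-1])])
B2=cv2.resize(cv2.imread("pics/s1.png")[190:260,205:290],(400,329),interpolation=2)
o=np.vstack([top,np.hstack([B2,B])]);cv2.imwrite("pics/g.png",cv2.resize(o,(680,595)))
```

```text
t16.63 p [0.3158 0.543  0.1987] jaw 47.2 z [ 0.  0. -1.] F [0.4 0.2 0.3] T [ 0.   -0.07 -0.07] w 52.1 j [-1.16  0.3   0.09  1.58 -0.03  1.27 -0.24]
```

View pics/g.png

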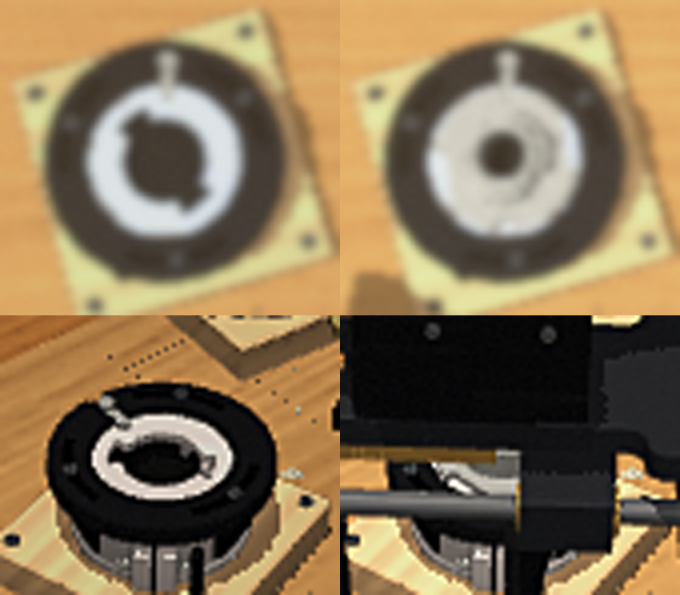

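Top crops: the stud sits at (168,58) when empty and at (507−340=167,58) now, so the latch seems home. The flange is flush in the recess. The scene view is blocked by the gripper. I'll check the latch offset with phase correlation and the bush angle with its outline.

Run:
```python
from h import *
a=cams.get_image("top");im=cv2.cvtColor(a["image"],cv2.COLOR_RGB2GRAY).astype(np.float32);old=cv2.cvtColor(cv2.imread("pics/top0.png"),cv2.COLOR_BGR2GRAY).astype(np.float32)
# stud column brightness-weighted row, within black rim
for n,i in(("empty",old),("now",im)):
    p=i[192:203,231:239]-70;p=np.clip(p,0,None);r=i[190:206,234:236].mean(1);print(n,r.round(0).astype(int).tolist())
t=old[193:201,230:240]
U=lambda x:cv2.resize(x,None,fx=10,fy=10,interpolation=2)
m=cv2.matchTemplate(U(im[188:206,226:244]),U(t),cv2.TM_CCOEFF_NORMED);_,v,_,l=cv2.minMaxLoc(m);print("shift px",(l[0]-40)/10,(l[1]-50)/10,v)
p=prof(a,(.4638,.3828),.068,lambda c:c.mean(1)>np.inf,np.arange(.02,.03,.001))
for r in(.030,.031):
    P=np.array([w2px(a,[.4638+r*np.cos(k),.3828+r*np.sin(k),.068]) for k in np.radians(np.arange(0,360,5))],np.float32)
    print((cv2.remap(a["image"],P[None,:,0],P[None,:,1],1)[0].astype(int)[:,2]).tolist())
n=px2w(a,346.5,168,.05);print(n.round(3))
d=cv2.absdiff(im,old)[150:195,325:365];print("narrow diff",d.mean(),d.max())
```

```text
empty [172, 169, 158, 124, 92, 110, 149, 166, 160, 152, 154, 160, 172, 190, 200, 208]
now [180, 178, 168, 130, 98, 118, 158, 175, 169, 160, 162, 168, 180, 196, 202, 202]
shift px 0.0 0.0 0.9976624250411987
[188, 187, 191, 190, 190, 192, 190, 187, 189, 191, 192, 194, 195, 198, 197, 193, 199, 217, 228, 231, 230, 228, 226, 224, 218, 208, 199, 194, 197, 203, 203, 202, 200, 190, 177, 189, 206, 207, 199, 200, 199, 200, 195, 185, 174, 173, 178, 178, 175, 175, 175, 176, 184, 200, 211, 217, 219, 223, 218, 212, 208, 203, 189, 181, 182, 181, 183, 188, 188, 192, 197, 195]
[186, 183, 187, 187, 186, 187, 183, 181, 181, 185, 188, 192, 193, 196, 196, 190, 194, 214, 226, 228, 226, 224, 223, 218, 215, 206, 192, 186, 193, 201, 204, 202, 200, 184, 170, 183, 202, 202, 193, 194, 199, 196, 193, 176, 162, 160, 168, 166, 163, 162, 164, 163, 173, 194, 205, 211, 211, 213, 217, 210, 208, 197, 180, 170, 170, 172, 175, 178, 181, 187, 191, 191]
[0.576 0.13  0.05 ]
narrow diff 9.484445 17.0
```

```bash
python3 -c "
from bench import ctrl
print(ctrl.close_job())"
```

```text
the job is handed in; nothing more can be done
None
```

The wide-collar bush is locked in the router base, and I handed the job in at about 17 s of the 72 s allowed. No verdict came back, so this rests on my own checks.

- **Fitting:** I gripped the bush by its flats and lined it up with the notches seen in the top camera. It went straight through without any searching. The flange bottomed at tool height 0.0939 m, where I expected 0.0938 m.
- **Turning:** I turned it about 81° clockwise, with no more than about 8 N showing at the wrist, then let go and moved the arm clear. The side load and torque died away at about 75–79°, which fits the latch clicking in. I felt no hard stop before I let go.
- **Last checks (top camera):**
  - The latch stud is exactly where it was with the recess empty (0 px shift), so the latch is home.
  - The flange is flush, and its outline puts the bush about 58–60° from the base's x axis, above the 50° needed.
  - The narrow bush's spot shows no visible change.
- **Could not check:** The gripper blocked the scene camera's view of the base at the end, so it gave no second look at the latch.

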